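Present the notched coupon to the label reader

ROBOT

A 6-joint arm with a two-finger parallel gripper is mounted at the origin on the work surface. World frame = base frame: x ahead of the robot, y to its left, z up, the work surface at z = 0. Lengths are in mm, angles in rad, forces in N, time in s.
With the tool pointing down it reaches from about 325 to 850 mm from the base axis. Payload 15.5 kg.
Tool frame: the origin (TCP) lies midway between the tips of the shut fingers; the grasp point (between the pads) lies 19 mm behind it; z points along the fingers, y is the line along which they close (so a half turn about z gives the same grasp; the last joint's range is limited). The gripper opens to 91 mm and grips with 3 to 60 N. Pads are 32 mm wide; open, the fingers measure 118 mm over their backs; the gripper's body (76 mm by 178 mm) begins 60 mm behind the grasp point.
Start: joints at [-1.399, 0.494, 1.345, -0, 1.302, -0.096], TCP at [165.383, -602.723, 213.915] pointing down, gripper open.
Joint ranges: [-2.91, 2.91], [-0.82, 2.16], [0.22, 2.67], [-1.22, 4.37], [0.12, 2.79], [-3.08, 3.08]. Speed limits (rad/s): [1.89, 1.89, 2.57, 3.01, 3.01, 3.01].

INTERFACE

Orientations are given as a 3x3 rotation matrix whose columns are the frame's x, y, z axes.
In Python, from rig import get_obs, get_image, camera_params, sign_off, spot_in gives the robot as it stands. The module is installed in compiled form; this text tells all that it offers.
- The arm moves only by the tool carry_out, never from a script. Its argument "targets" is a list of rows, each a list of 5 numbers: the opening, from 0 (shut) to 1 (fully open), then the shift along the world's x, y, z in mm, then the turn about the world's z in rad. In form: [[jaw, tx, ty, tz, spin], ...]. A call has exactly 5 rows; each row is the pose to reach, as a shift and turn from the pose commanded when the call began; what a row does not reach only later rows make up. A row lasts 1/12 s, in which the tool goes at most 41.7 mm and 7.16 degrees, less where a joint would pass 70% of its speed; a pose out of reach is approached as far as the arm can. A call with a gripper value outside its range is refused whole. The fingers move at their own pace and stop on an object; "squeeze" is the grip in N (left out, the last holds). Time passes only in rows, so rows that repeat a pose let the fingers close, or fill a call up. It gives the time, the measured TCP pose, the force, the opening and the grip force at its end, in the units of the state.
- get_obs(): the state, without advancing time (a new reading comes with each control period).
- get_image(name): name is "scene" or "top" or "wrist"; returns the picture (400x640x3 uint8, red, green, blue); there is no depth.
- camera_params(name): a dict with "K" (3x3 intrinsics, pixels), "R" (3x3) and "t" (3): a world point X has camera coordinates R X + t. Camera axes: x right, y down, z forward; pixel columns grow to the right and rows downward; lengths in mm; the calibration is good to about 2 mm. A picture is of the moment at which its call begins: read the wrist's pose just before it. camera_params takes no time and is no camera call; for the wrist camera it gives the pose at the moment of the call.
- sign_off(): hands the job in; it is judged then, once.
Trained networks look in the newest picture that a camera, given by its name, has taken for a name from the list of things; names that differ only in an ending like _2 or _b are one class to them, and where a whole thing is asked for, a point or a joint stands for the part that bears it (a point fixed in the world has none). Each returns a list of dicts, best first, with "conf" (0 to 1); they miss things now and then, are a little off and sometimes report something else, mostly with a low value. They report only what shows in the picture. A call takes as long as a camera call.
- spot_in(camera, target): "centre" ([x, y, z] in mm, in world coordinates, good to about 4 mm: the middle of the surface that is visible of it).
The state is a dict: "time": time; "joint_positions": joint angles; "qvel": joint speeds; "tau": joint torques, N m; "tcp_pos": TCP position; "orientation": TCP orientation; "contact_force": force on the tool from outside, world axes, zero at the start; "wrist_torque": the same for the moment, N m; "width": opening from 0.0 (shut) to 1.0 (fully open); "grasp_force": force on a finger pad.
Only numpy, scipy, OpenCV 4.12 (cv2) and the standard library are available. Lean on these libraries where they do the work, as an engineer would, in place of code of your own. Each camera call takes 0.05 s, during which the arm holds its last target. There are 200 camera calls.

TASK

On each of the two clear test coupons a small corner notch marks the frosted end: pick up the one lying label up (seen with its frosted end pointing away from you, the notch is at the right-hand corner), gripping across its clear part with the fingers off the frosted end, and leave the turned-over one and everything else alone. Keeping it level and label up, bring the frosted end squarely against the middle of the reader's yellow sprung stop and press gently until the stop has given about half-way. Finish like that, still holding the coupon in the air against the pushed-in stop.

Things in the scene. Friction and masses are not known exactly. Their poses are not given: they have to be found in the camera images.
- coupon_a_mid (a point): Centre (half-way up) of the coupon lying LABEL UP, the one to present: teal clear bar 110 mm long (x axis), 36 wide (y), 8 thick (z, up), about 60 g. Clear from x = -55 to +20 mm; the white frosted end, x = +20 to +55, has three dark bars on its upper face. A 9 x 9 mm square notch is cut from the corner x = +55, y = -18 (on the right when looking along +x from above).
- coupon_a_end (a point): Point on the same coupon in the middle of its frosted end face: 55 mm from its centre along its x axis, half-way up.
- coupon_b_mid (a point): Centre of the other coupon, lying turned over on an equal rest: same size, frosted end also at its +x end, but its notch is at the corner x = +55, y = +18 mm (on the left when looking along +x from above) and no bars show on top. Leave it alone.
- coupon_a: The same coupon; origin at the centre of its underside, same axes. It lies centred lengthwise on its rest, overhanging it 8 mm at each side and 30 mm at each end. The two coupons' places are swapped at random and each may point any way.
- rest_a: Fixed steel rest under the coupon to present, 50 mm long (x, along the coupon), 20 mm wide, 35 mm high; origin at the centre of its underside on the table. The other coupon has a like one.
- stop_face (a point): Centre of the front face of the reader's yellow sprung stop, a block 30 mm wide, 26 mm high, 10 mm thick, its centre 130 mm above the table. Its x axis is level and is the direction to push (roughly away from the robot); y is to the left. The space in front, beside and below is free.
- reader: Fixed label reader, same axes as the stop; origin on the table under the stop's resting face. Its dark tower, 70 mm wide, stands from 70 mm behind that face, with a white camera head and lens (lens from 64 mm behind) up to 203 mm above the table; its foot, 18 mm high, 110 mm wide, reaches from 30 to 180 mm behind.
- stop (a joint): How far the stop has been pushed in along its x axis, in m: 0 at rest, 0.012 hard against its end. A spring resists with 2 N at the start, 5 N half-way (0.006), 8 N at the end.
- chip_brush: Brush lying on the table, a bystander, about 200 mm long.
- setup_block: Steel setup block, 50 x 25 x 50 mm high, a bystander; origin under its centre.
- toolholder: Dark steel toolholder standing on the table, 52 mm across, 75 mm high, a bystander; origin under its centre.

How it is judged (in metres and radians):
On the way:
1. the label-up coupon is lifted clear of its rest in the fingers (height (world z) of coupon_a_mid above 0.06 m and contact force between the fingers and coupon_a above 2 N), for 0.2 s.
At the end, for the whole second after the job is handed in: Still in the fingers, label up and level within 0.2 rad, in line with the stop within 0.2 rad, middle of the frosted end face touching the stop within 12 mm sideways and 11 mm in height of its centre, and the stop held 2.5 to 9.5 mm in (of 12 mm), at rest (contact force between the fingers and coupon_a above 2 N and angle between coupon_a_mid's own z axis and vertical below 0.2 rad and value of joint stop between 0.0025 and 0.0095 m and contact force between coupon_a and stop_c0 above 1 N and x of coupon_a_end in the frame of stop_face between -0.008 and 0.005 m and y of coupon_a_end in the frame of stop_face between -0.012 and 0.012 m and z of coupon_a_end in the frame of stop_face between -0.011 and 0.011 m and angle between the x axis of coupon_a_mid and the x axis of stop_face, either way round below 0.2 rad and height (world z) of coupon_a_mid above 0.1 m and linear speed of coupon_a below 0.02 m/s); the arm keeps its last pose, push and grip.
It fails at once if the fingers touch the frosted end (contact force between the fingers and coupon_a_c1 above 0.5 N or contact force between the fingers and coupon_a_c2 above 0.5 N).
It fails at once if the stop is rammed (over 20 N) (contact force between coupon_a and stop_c0 above 20 N).
It fails at once if the coupon is turned label down or dropped on its side (angle between coupon_a_mid's own z axis and vertical above 0.7 rad).
It fails at once if the turned-over coupon is disturbed (15 mm) (distance of coupon_b_mid from where it was at the start of the episode above 0.015 m).
It fails at once if a bystander is disturbed (20 mm) (distance of any of chip_brush, setup_block, toolholder from where it was at the start of the episode above 0.02 m).
It also fails if it takes over 38 s, if anything falls off the work surface, if the arm or the gripper's body presses on something with over 40 N, if the wrist force passes 120 N, or if a joint passes its speed limit or range.

## Working session

There is one attempt and no reset: what is moved stays moved. The work goes in short steps, Python scripts to look and compute and a tool call to move; the robot and the scene stay as the last step left them, time stands still between calls to the robot, and variables do not carry over. Pictures are saved under pics/ and viewed, at most 10 in all, crops included, and the job is handed in when it is done.

Besides the shell and the picture viewer there is one more tool, called after "Request:" in YAML: its name, and indented under it one key for each argument. carry_out: Moves the arm, as the interface text tells. Its arguments: {"type":"object","properties":{"targets":{"type":"array","items":{"type":"array","items":{"type":"number"}}},"squeeze":{"type":"number"}},"required":["targets"]}

```bash
mkdir -p pics; python3 - <<'E'
from rig import *
import cv2,numpy as np
for n in("scene","top"):
    im=get_image(n); cv2.imwrite(f"pics/{n}0.png",im[:,:,::-1])
    p=camera_params(n); print(n,np.round(p["K"],1).tolist(),np.round(p["R"],4).tolist(),np.round(p["t"],1).tolist())
    for t in("coupon_a_mid","coupon_a_end","stop_face","reader"):
        print(t,[(np.round(d["centre"],0).tolist(),round(d["conf"],2)) for d in spot_in(n,t)[:3]])
o=get_obs();print(o["time"],o["orientation"],o["width"])
E
```

```text
scene [[378.3, 0.0, 318.7], [0.0, 378.3, 190.5], [0.0, 0.0, 1.0]] [[-0.7158, 0.6981, 0.0164], [0.4957, 0.5246, -0.6921], [-0.4917, -0.4873, -0.7216]] [363.6, -210.1, 1175.1]
coupon_a_mid [([503.0, 295.0, 45.0], 0.92)]
coupon_a_end [([503.0, 292.0, 46.0], 0.95)]
stop_face [([638.0, -182.0, 137.0], 0.64)]
reader [([740.0, -176.0, 89.0], 0.57)]
top [[392.9, 0.0, 323.2], [0.0, 392.9, 200.0], [0.0, 0.0, 1.0]] [[0.0026, -1.0, 0.006], [-0.9928, -0.0033, -0.1193], [0.1194, -0.0056, -0.9928]] [32.1, 554.5, 1074.6]
coupon_a_mid [([497.0, 293.0, 44.0], 0.92)]
coupon_a_end [([504.0, 293.0, 43.0], 0.9)]
stop_face [([639.0, -185.0, 134.0], 0.49)]
reader [([708.0, -180.0, 127.0], 0.71)]
0.5 [[ 9.64359000e-01  2.64597277e-01 -2.39747332e-06]
 [ 2.64597277e-01 -9.64359000e-01  1.83429193e-05]
 [ 2.54146152e-06 -1.83235242e-05 -1.00000000e+00]] 0.9967466696290678
```

View pics/top0.png

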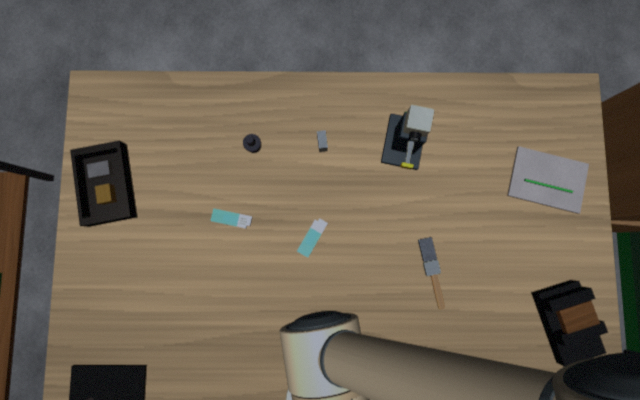

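View pics/scene0.png

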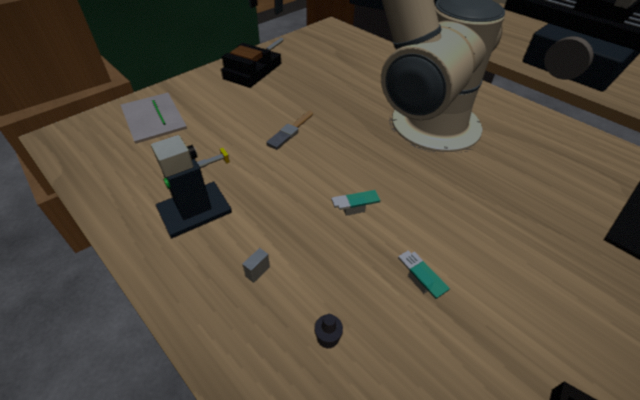

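The top view shows coupons at (231,218) and (313,237), and the reader's yellow stop at (407,165). In the scene view the coupon at (425,273) shows dark bars. I'll enlarge both views to check the notches.

```bash
python3 - <<'E'
import cv2,numpy as np
t=cv2.imread("pics/top0.png");s=cv2.imread("pics/scene0.png")
r=lambda c:cv2.resize(c,(400,300),interpolation=cv2.INTER_CUBIC)
a=np.vstack([np.hstack([r(t[200:248,200:264]),r(t[212:260,284:348])]),np.hstack([r(s[243:303,385:465]),r(t[100:178,370:474])])])
cv2.imwrite("pics/crop1.png",a)
E
```

```text
(no output)
```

View pics/crop1.png

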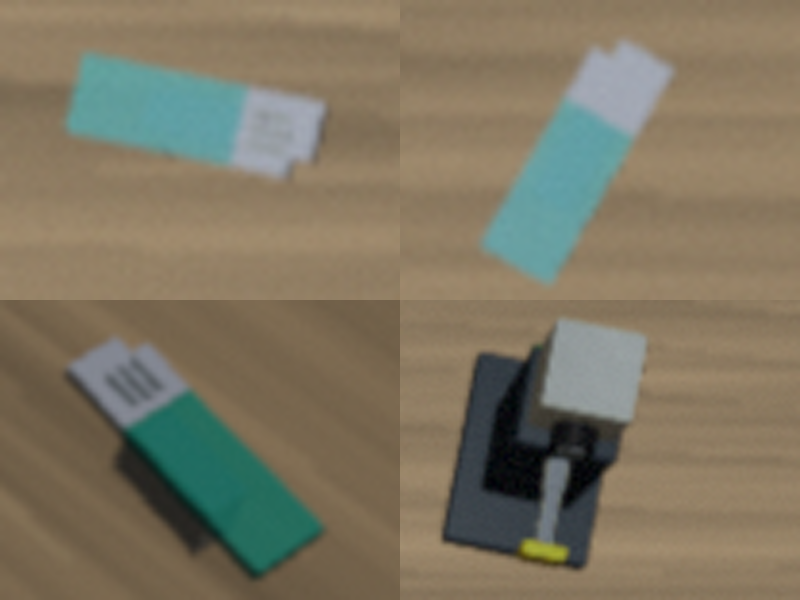

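The left coupon in the top view is the label-up one. Its frosted end points right, the notch is at the lower right, and the bars show. Next I'll measure the teal and yellow regions in both views.

```bash
cat > h.py <<'E'
from rig import *
import cv2,numpy as np
def ray(p,uv):
    R,t=np.array(p["R"]),np.array(p["t"]);c=-R.T@t
    d=(R.T@np.linalg.inv(p["K"])@np.column_stack([uv,np.ones(len(uv))]).T).T
    return c,d/np.linalg.norm(d,axis=1)[:,None]
def plane(p,uv,z):
    c,d=ray(p,np.atleast_2d(uv));return c+d*((z-c[2])/d[:,2])[:,None]
def meet(ps,uvs):
    A=np.zeros((3,3));b=np.zeros(3);L=[]
    for p,u in zip(ps,uvs):
        c,d=ray(p,np.atleast_2d(u));M=np.eye(3)-np.outer(d[0],d[0]);A+=M;b+=M@c;L.append((M,c))
    X=np.linalg.solve(A,b);return X,[round(float(np.linalg.norm(M@(X-c))),1) for M,c in L]
def seg(im,lo,hi,near=None,amin=15):
    m=cv2.inRange(cv2.cvtColor(im,cv2.COLOR_RGB2HSV),lo,hi)
    n,l,s,c=cv2.connectedComponentsWithStats(m)
    k=[i for i in range(1,n) if s[i,4]>=amin]
    k.sort(key=(lambda i:np.hypot(*(c[i]-near))) if near is not None else (lambda i:-s[i,4]))
    return (l==k[0]),c[k[0]],s[k[0]]
TEAL=((75,80,50),(100,255,255));YEL=((22,120,80),(35,255,255))
def rect(p,m,z):
    ct=max(cv2.findContours(m.astype(np.uint8),0,1)[0],key=cv2.contourArea)[:,0].astype(float)
    X=plane(p,ct,z)[:,:2].astype(np.float32);r=cv2.minAreaRect(X);return r,cv2.boxPoints(r)
E
python3 - <<'E'
from h import *
P={n:camera_params(n) for n in("scene","top")}
I={n:cv2.imread(f"pics/{n}0.png")[:,:,::-1].copy() for n in P}
for nm,c,nr in(("teal",TEAL,{"scene":(430,278),"top":(225,217)}),("yel",YEL,{"scene":(225,155),"top":(407,165)})):
    S={n:seg(I[n],*c,near=nr[n]) for n in P}
    print(nm,{n:(S[n][1].round(1).tolist(),S[n][2].tolist()) for n in S},meet(P.values(),[S[n][1] for n in P]))
    r,b=rect(P["top"],S["top"][0],43 if nm=="teal" else 143);print(r,b.round(1).tolist())
print("foot",plane(P["top"],[[370+104*(c-400)/400,100+78*(r-300)/300] for c,r in((480,353),(442,540),(584,567))],18).round(1).tolist())
E
```

```text
teal {'scene': ([429.5, 279.2], [410, 261, 39, 37, 626]), 'top': ([224.4, 217.0], [211, 209, 28, 16, 296])} (array([504.90605364, 309.26446811,  38.99908133]), [0.3, 0.3])
((504.6154479980469, 307.78155517578125), (71.72883605957031, 31.648435592651367), 78.10039520263672) [[481.70001220703125, 276.0], [512.7000122070312, 269.3999938964844], [527.5, 339.6000061035156], [496.5, 346.1000061035156]]
yel {'scene': ([223.6, 151.5], [219, 147, 10, 10, 54]), 'top': ([406.8, 165.1], [401, 162, 13, 7, 53])} (array([ 633.21306084, -180.93572663,  139.53147468]), [0.4, 0.4])
((631.4225463867188, -180.21505737304688), (31.05475616455078, 13.388566017150879), 75.86034393310547) [[621.0999755859375, -193.60000610351562], [634.0999755859375, -196.89999389648438], [641.7000122070312, -166.8000030517578], [628.7000122070312, -163.5]]
foot [[811.9, -164.1, 18.0], [666.3, -132.9, 18.0], [646.0, -239.4, 18.0]]
```

Request:
carry_out:
  targets:
    - [1,20,34,0,0.1]
    - [1,40,68,0,0.2]
    - [1,60,102,0,0.3]
    - [1,80,136,0,0.4]
    - [1,100,170,0,0.5]

```text
time: 0.92
tcp_pos: [265.9, -431.1, 214.0]
orientation: [[0.716, 0.698, 0.0], [0.698, -0.716, -0.0], [-0.0, 0.0, -1.0]]
contact_force: [1.2, -1.2, 0.4]
width: 0.999
grasp_force: 0.0
```

Request:
carry_out:
  targets:
    - [1,20,34,0,0.1]
    - [1,40,68,0,0.2]
    - [1,60,102,0,0.3]
    - [1,80,136,0,0.4]
    - [1,100,170,0,0.5]

```text
time: 1.33
tcp_pos: [366.0, -261.1, 214.2]
orientation: [[0.294, 0.956, 0.0], [0.956, -0.294, -0.0], [-0.0, 0.001, -1.0]]
contact_force: [1.2, -1.8, 0.1]
width: 0.998
grasp_force: 0.0
```

Request:
carry_out:
  targets:
    - [1,10,38,0,0.02]
    - [1,20,76,0,0.04]
    - [1,30,114,0,0.06]
    - [1,40,152,0,0.08]
    - [1,50,190,0,0.1]

```text
time: 1.75
tcp_pos: [415.5, -70.9, 214.2]
orientation: [[0.201, 0.98, 0.001], [0.98, -0.201, -0.0], [-0.0, 0.001, -1.0]]
contact_force: [1.1, -0.3, 0.7]
width: 1.004
grasp_force: 0.0
```

Request:
carry_out:
  targets:
    - [1,12,38,0,0]
    - [1,24,76,0,0]
    - [1,36,114,0,0]
    - [1,48,152,0,0]
    - [1,60,190,0,0]

```text
time: 2.17
tcp_pos: [475.6, 119.5, 214.1]
orientation: [[0.201, 0.98, 0.001], [0.98, -0.201, 0.0], [0.0, 0.001, -1.0]]
contact_force: [0.9, -0.4, -0.6]
width: 1.003
grasp_force: 0.0
```

Request:
carry_out:
  targets:
    - [1,8,35,0,0]
    - [1,16,70,0,0]
    - [1,24,105,0,0]
    - [1,30,130,0,0]
    - [1,30,130,0,0]

```text
time: 2.58
tcp_pos: [506.2, 251.6, 213.8]
orientation: [[0.199, 0.98, 0.001], [0.98, -0.199, 0.001], [0.002, 0.001, -1.0]]
contact_force: [-1.1, -0.7, -0.6]
width: 0.998
grasp_force: 0.0
```

```bash
python3 - <<'E'
from h import *
o=get_obs();print(o["time"],np.round(o["tcp_pos"],1),np.degrees(np.arctan2(o["orientation"][1][0],o["orientation"][0][0])))
p=camera_params("wrist");im=get_image("wrist");cv2.imwrite("pics/w1.png",im[:,:,::-1])
np.savez("w1.npz",**{k:np.array(p[k]) for k in"KRt"});R,t=np.array(p["R"]),np.array(p["t"]);print(-R.T@t,R.round(3).tolist())
E
```

```text
2.5833 [506.2 251.6 213.8] 78.53752849752945
[521.25216669 326.63435913 384.43523702] [[0.98, -0.198, 0.0], [-0.191, -0.944, 0.269], [-0.053, -0.264, -0.963]]
```

View pics/w1.png

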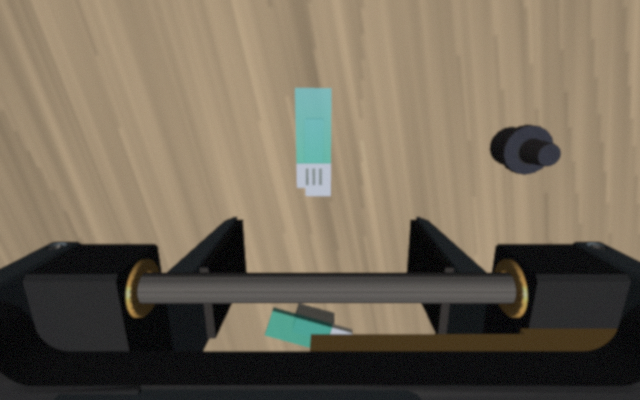

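The wrist view shows the label-up coupon at (313,140), with its bars visible and the notch at the lower left. The turned-over coupon is partly hidden by the gripper at (300,327).

```bash
python3 - <<'E'
from h import *
w=dict(np.load("w1.npz"));im=cv2.imread("pics/w1.png")[:,:,::-1].copy()
m,c,s=seg(im,*TEAL,near=(313,125));r,b=rect(w,m,43);print(c,s,r,b.round(1).tolist())
print(meet([w,camera_params("top"),camera_params("scene")],[c,(224.4,217.0),(429.5,279.2)]))
print(meet([w,camera_params("scene")],[c,(429.5,279.2)]))
E
```

```text
[312.95218295 126.03076923] [ 296   89   34   74 2405] ((503.6415710449219, 308.2345275878906), (72.30001831054688, 33.28014373779297), 78.54890441894531) [[480.20001220703125, 276.1000061035156], [512.7999877929688, 269.5], [527.0999755859375, 340.3999938964844], [494.5, 347.0]]
(array([504.43595464, 308.98176734,  38.88603813]), [0.8, 0.5, 0.5])
(array([503.70822657, 308.81624008,  37.53778704]), [0.4, 0.4])
```

Request:
carry_out:
  targets:
    - [1,-1,30,-20,0]
    - [1,-1.4,61,-40,0]
    - [1,-1.4,61,-75,0]
    - [1,-1.4,61,-110,0]
    - [1,-1.4,61,-130,0]
  squeeze: 30

```text
time: 3.05
tcp_pos: [502.4, 307.1, 80.9]
orientation: [[0.201, 0.98, -0.003], [0.98, -0.201, -0.002], [-0.002, -0.002, -1.0]]
contact_force: [-0.3, -0.1, -1.4]
width: 1.001
grasp_force: 0.0
```

Request:
carry_out:
  targets:
    - [1,0,0,-20,0]
    - [1,0,0,-40,0]
    - [1,0,0,-55,0]
    - [1,0,0,-60,0]
    - [1,0,0,-60,0]

```text
time: 3.47
tcp_pos: [503.4, 307.2, 23.1]
orientation: [[0.202, 0.979, -0.002], [0.979, -0.202, -0.001], [-0.001, -0.002, -1.0]]
contact_force: [0.5, -0.4, 0.4]
width: 1.0
grasp_force: 0.0
```

Request:
carry_out:
  targets:
    - [0.6,0,0,0,0]
    - [0.5,0,0,0,0]
    - [0.5,0,0,0,0]
    - [0.5,0,0,0,0]
    - [0.5,0,0,0,0]

```text
time: 3.88
tcp_pos: [504.3, 308.4, 24.5]
orientation: [[0.202, 0.979, 0.001], [0.979, -0.202, 0.0], [0.001, 0.001, -1.0]]
contact_force: [0.7, -0.9, 0.1]
width: 0.663
grasp_force: 0.0
```

```bash
python3 - <<'E'
from h import *
o=get_obs();print(o["time"],np.round(o["tcp_pos"],1),o["contact_force"])
p=camera_params("wrist");im=get_image("wrist");cv2.imwrite("pics/w2.png",im[:,:,::-1])
E
```

```text
3.8833 [504.3 308.4  24.5] [ 0.72408634 -0.85233844  0.14067138]
```

View pics/w2.png

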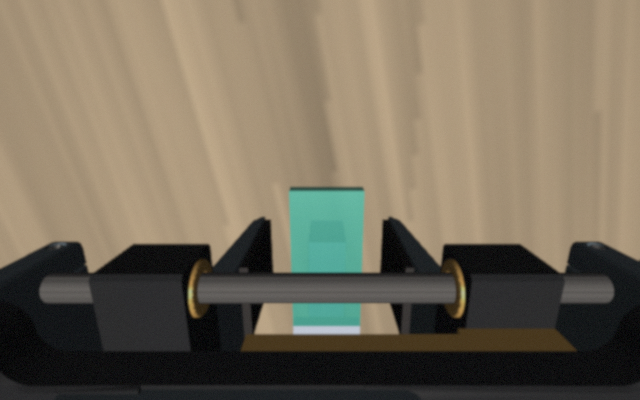

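The coupon sits centred between the fingers at about column 327, with the clear/frosted boundary visible at row 327. I'll close and lift.

Request:
carry_out:
  targets:
    - [0.2,0,0,0,0]
    - [0.2,0,0,0,0]
    - [0.2,0,0,0,0]
    - [0.2,0,0,0,0]
    - [0.2,0,0,0,0]
  squeeze: 30

```text
time: 4.35
tcp_pos: [504.0, 308.3, 23.9]
orientation: [[0.202, 0.979, -0.0], [0.979, -0.202, 0.0], [0.0, -0.0, -1.0]]
contact_force: [-0.5, -0.6, 1.0]
width: 0.391
grasp_force: 30.0
```

Request:
carry_out:
  targets:
    - [0.2,0,0,0,0]
    - [0.2,0,0,0,0]
    - [0.2,0,0,0,0]
    - [0.2,0,0,0,0]
    - [0.2,0,0,0,0]

```text
time: 4.77
tcp_pos: [504.0, 308.3, 23.9]
orientation: [[0.202, 0.979, -0.0], [0.979, -0.202, 0.0], [0.0, -0.0, -1.0]]
contact_force: [-0.2, 0.1, 1.8]
width: 0.394
grasp_force: 30.0
```

```bash
python3 - <<'E'
from h import *
o=get_obs();print(o["time"],np.round(o["tcp_pos"],1),o["contact_force"],o["width"],o["grasp_force"])
p=camera_params("wrist");im=get_image("wrist")
m,c,s=seg(im,*TEAL,amin=300);print(s)
print(plane(p,[(c[0],s[1]),(c[0],s[1]+s[3])],43).round(1))
E
```

```text
4.7667 [504.  308.3  23.9] [-0.16336849  0.11176455  1.81142899] 0.39368868252613815 29.998123347759247
[ 288  188   77   86 6309]
[[511.6 346.1  43. ]
 [502.5 302.   43. ]]
```

Request:
carry_out:
  targets:
    - [0.2,0,0,10,0]
    - [0.2,0,0,25,0]
    - [0.2,0,0,45,0]
    - [0.2,0,0,70,0]
    - [0.2,0,0,91,0]

```text
time: 5.23
tcp_pos: [504.0, 308.2, 116.8]
orientation: [[0.202, 0.979, 0.0], [0.979, -0.202, 0.0], [0.0, 0.0, -1.0]]
contact_force: [0.8, 1.5, -0.5]
width: 0.386
grasp_force: 30.0
```

Request:
carry_out:
  targets:
    - [0.2,0,-20,0,0.08]
    - [0.2,0,-45,0,0.16]
    - [0.2,0,-73,0,0.25]
    - [0.2,0,-100,0,0.33]
    - [0.2,0,-130,0,0.42]

```text
time: 5.65
tcp_pos: [503.8, 177.4, 115.6]
orientation: [[-0.22, 0.976, 0.001], [0.976, 0.22, 0.0], [0.0, 0.001, -1.0]]
contact_force: [0.7, -0.7, -1.5]
width: 0.388
grasp_force: 30.0
```

Request:
carry_out:
  targets:
    - [0.2,0,-28,0,0.09]
    - [0.2,0,-56,0,0.18]
    - [0.2,0,-84,0,0.27]
    - [0.2,0,-112,0,0.36]
    - [0.2,0,-140,0,0.45]

```text
time: 6.07
tcp_pos: [503.8, 36.9, 115.6]
orientation: [[-0.622, 0.783, 0.0], [0.783, 0.622, -0.0], [-0.0, 0.0, -1.0]]
contact_force: [0.9, 0.8, -0.8]
width: 0.392
grasp_force: 30.0
```

Request:
carry_out:
  targets:
    - [0.2,0,-28,0,0.09]
    - [0.2,0,-56,0,0.18]
    - [0.2,0,-84,0,0.27]
    - [0.2,0,-112,0,0.36]
    - [0.2,0,-140,0,0.45]

```text
time: 6.48
tcp_pos: [503.8, -103.2, 115.6]
orientation: [[-0.901, 0.434, 0.0], [0.434, 0.901, -0.0], [-0.0, 0.0, -1.0]]
contact_force: [0.9, 0.2, 0.0]
width: 0.393
grasp_force: 30.0
```

Request:
carry_out:
  targets:
    - [0.2,1,-20,0,0.09]
    - [0.2,2,-35,0,0.17]
    - [0.2,3,-46,0,0.22]
    - [0.2,4,-53,0,0.244]
    - [0.2,4,-53,0,0.244]

```text
time: 6.9
tcp_pos: [508.3, -156.1, 115.5]
orientation: [[-0.978, 0.208, 0.001], [0.208, 0.978, -0.001], [-0.001, -0.0, -1.0]]
contact_force: [-0.1, -0.4, -0.7]
width: 0.39
grasp_force: 30.0
```

Request:
carry_out:
  targets:
    - [0.2,0,0,0,0]
    - [0.2,0,0,0,0]
    - [0.2,0,0,0,0]
    - [0.2,0,0,0,0]
    - [0.2,0,0,0,0]

```text
time: 7.32
tcp_pos: [507.9, -154.3, 115.0]
orientation: [[-0.978, 0.208, -0.0], [0.208, 0.978, 0.0], [0.0, -0.0, -1.0]]
contact_force: [-0.5, 0.2, -0.5]
width: 0.395
grasp_force: 30.0
```

```bash
python3 - <<'E'
from h import *
o=get_obs();print(o["time"],np.round(o["tcp_pos"],1),np.round(o["orientation"],3).tolist())
T=[get_image(n) for n in("top","scene","wrist")]
for n,i in zip(("top","scene","wrist"),T):cv2.imwrite(f"pics/{n}3.png",i[:,:,::-1])
r=lambda c,w,h:cv2.resize(c,(w,h),interpolation=cv2.INTER_CUBIC)
cv2.imwrite("pics/crop3.png",np.vstack([np.hstack([r(T[0][110:210,340:473],400,300),r(T[1][110:210,180:313],400,300)]),np.hstack([r(T[2],400,300),np.zeros((300,400,3),np.uint8)])])[:,:,::-1])
E
```

```text
7.3167 [ 507.9 -154.3  115. ] [[-0.978, 0.208, -0.0], [0.208, 0.978, 0.0], [0.0, -0.0, -1.0]]
```

View pics/crop3.png

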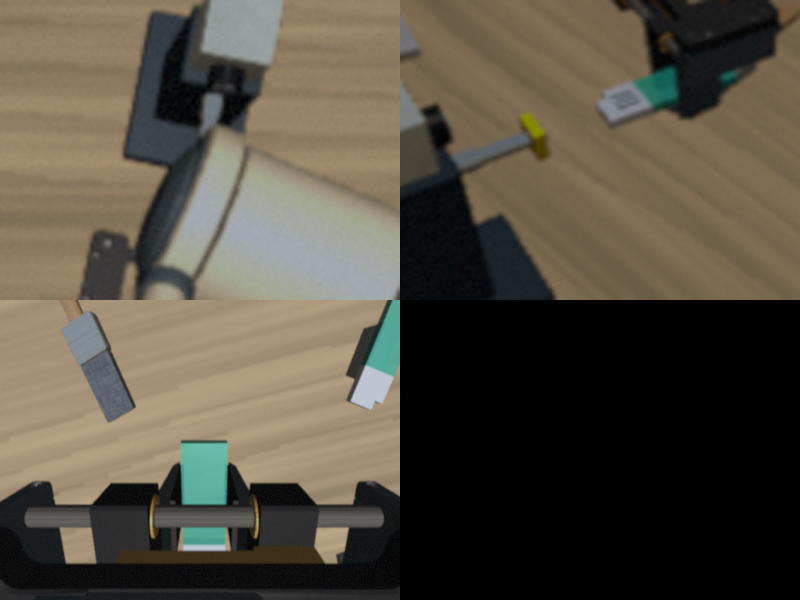

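The scene view shows the level coupon (frosted end at about pixel 247,146) pointing at the yellow stop (about 225,155). The top view is blocked by the arm. I'll fit the stop block's silhouette from the earlier views and check the coupon's prediction against the scene view.

```bash
python3 - <<'E'
from h import *
from scipy.optimize import least_squares
P={n:camera_params(n) for n in("scene","top")}
def proj(p,X):
    q=np.array(p["K"])@(np.array(p["R"])@np.array(X,float).T+np.array(p["t"])[:,None]);return (q[:2]/q[2]).T
Y=((20,90,35),(36,255,255))
M={n:seg(cv2.imread(f"pics/{n}0.png")[:,:,::-1].copy(),*Y,near=nr) for n,nr in(("scene",(225,155)),("top",(407,165)))}
def ax(a): return np.array([np.cos(a),np.sin(a),0]),np.array([-np.sin(a),np.cos(a),0])
def hull(n,v,a):
    u,w=ax(a);X=[np.array(v)+u*i+w*j+np.array([0,0,k]) for i in(0,10) for j in(-15,15) for k in(-13,13)]
    h=cv2.convexHull(proj(P[n],X).astype(np.float32));m=cv2.moments(h);return h[:,0],np.array([m["m10"],m["m01"]])/m["m00"],m["m00"]
a=np.radians(-12)
f=lambda v:np.concatenate([hull(n,v,a)[1]-M[n][1] for n in M])
r=least_squares(f,[627,-180,130]);print("stop",r.x.round(1),r.fun.round(2))
r2=least_squares(lambda v:f([v[0],v[1],130]),[627,-180]);print("z130",r2.x.round(1),r2.fun.round(2))
for n in M:
    s=M[n][2];h=hull(n,r.x,a);print(n,s.tolist(),h[2].round(),(h[0].min(0)).round(1),(h[0].max(0)).round(1))
# coupon prediction in scene
u,w=ax(a);T=np.array([507.9,-154.3,115.]);E=T+71.4*u+[0,0,15.1]
print("end",E,"pred px top corners L,notch,R:",proj(P["scene"],[E+w*18+[0,0,4],E-w*9+[0,0,4],E-9*u-w*18+[0,0,4],E-35*u+w*18+[0,0,4]]).round(1).tolist())
g=cv2.imread("pics/scene3.png");g=cv2.resize(g[130:170,210:270],(780,520),interpolation=cv2.INTER_CUBIC);cv2.imwrite("pics/crop4.png",g)
E
```

```text
stop [ 627.8 -180.2  130.4] [ 0.02  0.18 -0.1   0.61]
z130 [ 627.3 -180.1] [ 0.25  0.24 -0.17  0.81]Traceback (most recent call last):
  File "<stdin>", line 17, in <module>
AttributeError: 'float' object has no attribute 'round'
```

Stop fit: (627.5, −180.2, 130). The coupon's end is predicted 51 mm short of it, with about 0 mm lateral offset. I'll approach to about 6 mm short.

Request:
carry_out:
  targets:
    - [0.2,12,-2.6,0,0]
    - [0.2,24,-5.1,0,0]
    - [0.2,34,-7.3,0,0]
    - [0.2,40,-8.7,0,0]
    - [0.2,43.5,-9.5,0,0]

```text
time: 7.88
tcp_pos: [552.1, -164.3, 114.8]
orientation: [[-0.978, 0.208, 0.0], [0.208, 0.978, -0.0], [-0.0, -0.0, -1.0]]
contact_force: [-0.7, 0.4, -0.7]
width: 0.388
grasp_force: 30.0
```

Request:
carry_out:
  targets:
    - [0.2,0,0,0,0]
    - [0.2,0,0,0,0]
    - [0.2,0,0,0,0]
    - [0.2,0,0,0,0]
    - [0.2,0,0,0,0]

```text
time: 8.3
tcp_pos: [551.2, -164.2, 115.0]
orientation: [[-0.978, 0.208, -0.0], [0.208, 0.978, 0.0], [0.0, 0.0, -1.0]]
contact_force: [1.1, -0.1, -0.5]
width: 0.388
grasp_force: 30.0
```

```bash
python3 - <<'E'
from h import *
o=get_obs();print(o["time"],np.round(o["tcp_pos"],1),o["contact_force"])
i=get_image("scene");cv2.imwrite("pics/scene4.png",i[:,:,::-1])
cv2.imwrite("pics/crop4.png",cv2.resize(i[130:175,205:265],(780,585),interpolation=cv2.INTER_CUBIC)[:,:,::-1])
E
```

```text
8.3 [ 551.2 -164.2  115. ] [ 1.10694308 -0.13879459 -0.50438868]
```

View pics/crop4.png

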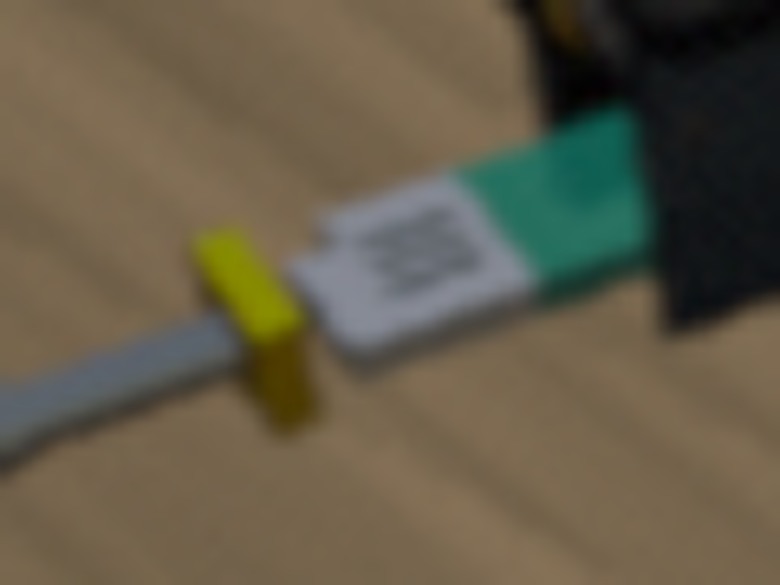

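The frosted end sits square in front of the stop with a small gap between about (300,290) and (350,360), and it's centred in height. I'll advance slowly.

Request:
carry_out:
  targets:
    - [0.2,1,-0.2,0,0]
    - [0.2,2,-0.4,0,0]
    - [0.2,3,-0.6,0,0]
    - [0.2,4,-0.8,0,0]
    - [0.2,4,-0.8,0,0]

```text
time: 8.77
tcp_pos: [555.7, -165.1, 114.9]
orientation: [[-0.978, 0.208, 0.0], [0.208, 0.978, -0.0], [-0.0, -0.0, -1.0]]
contact_force: [0.6, 0.3, -0.9]
width: 0.389
grasp_force: 30.0
```

Request:
carry_out:
  targets:
    - [0.2,0.5,-0.1,0,0]
    - [0.2,1,-0.2,0,0]
    - [0.2,1.5,-0.3,0,0]
    - [0.2,2,-0.4,0,0]
    - [0.2,2,-0.4,0,0]

```text
time: 9.18
tcp_pos: [557.3, -165.4, 114.8]
orientation: [[-0.978, 0.208, -0.001], [0.208, 0.978, 0.0], [0.001, 0.0, -1.0]]
contact_force: [-2.5, -0.3, -1.2]
width: 0.388
grasp_force: 30.0
```

Request:
carry_out:
  targets:
    - [0.2,0.5,-0.1,0,0]
    - [0.2,1,-0.2,0,0]
    - [0.2,1.5,-0.3,0,0]
    - [0.2,2,-0.4,0,0]
    - [0.2,2,-0.4,0,0]

```text
time: 9.6
tcp_pos: [559.4, -165.8, 114.9]
orientation: [[-0.978, 0.208, -0.0], [0.208, 0.978, 0.0], [0.0, 0.0, -1.0]]
contact_force: [-4.0, 0.5, 0.4]
width: 0.395
grasp_force: 30.0
```

Request:
carry_out:
  targets:
    - [0.2,0.5,-0.1,0,0]
    - [0.2,1,-0.2,0,0]
    - [0.2,1.5,-0.3,0,0]
    - [0.2,2,-0.4,0,0]
    - [0.2,2,-0.4,0,0]

```text
time: 10.02
tcp_pos: [561.4, -166.2, 114.8]
orientation: [[-0.978, 0.208, -0.0], [0.208, 0.978, 0.0], [0.0, 0.0, -1.0]]
contact_force: [-4.8, -0.1, 0.5]
width: 0.388
grasp_force: 30.0
```

Request:
carry_out:
  targets:
    - [0.2,0.2,0,0,0]
    - [0.2,0.4,-0.1,0,0]
    - [0.2,0.4,-0.1,0,0]
    - [0.2,0.4,-0.1,0,0]
    - [0.2,0.4,-0.1,0,0]

```text
time: 10.43
tcp_pos: [561.8, -166.3, 114.9]
orientation: [[-0.978, 0.208, -0.0], [0.208, 0.978, 0.0], [0.0, 0.0, -1.0]]
contact_force: [-4.9, 0.1, 0.4]
width: 0.394
grasp_force: 30.0
```

```bash
python3 - <<'E'
from h import *
F=[]
for k in range(4):
    i=get_image("scene");o=get_obs();F.append(o["contact_force"])
print(o["time"],np.round(o["tcp_pos"],1),np.mean(F,0),o["grasp_force"],np.abs(o["qvel"]).max())
m,c,s=seg(i,(20,90,35),(36,255,255),near=(225,155));print(c,s)
m,c,s=seg(cv2.imread("pics/scene0.png")[:,:,::-1].copy(),(20,90,35),(36,255,255),near=(225,155));print(c,s)
cv2.imwrite("pics/crop5.png",cv2.resize(i[130:175,205:265],(780,585),interpolation=cv2.INTER_CUBIC)[:,:,::-1])
E
```

```text
10.6333 [ 561.8 -166.3  114.9] [-4.87452922  0.29885503 -0.22231325] 29.997909665107727 0.000629236882844976
[221.87640449 154.84269663] [217 147  11  17  89]
[224.52688172 154.22580645] [219 147  11  17  93]
```

View pics/crop5.png

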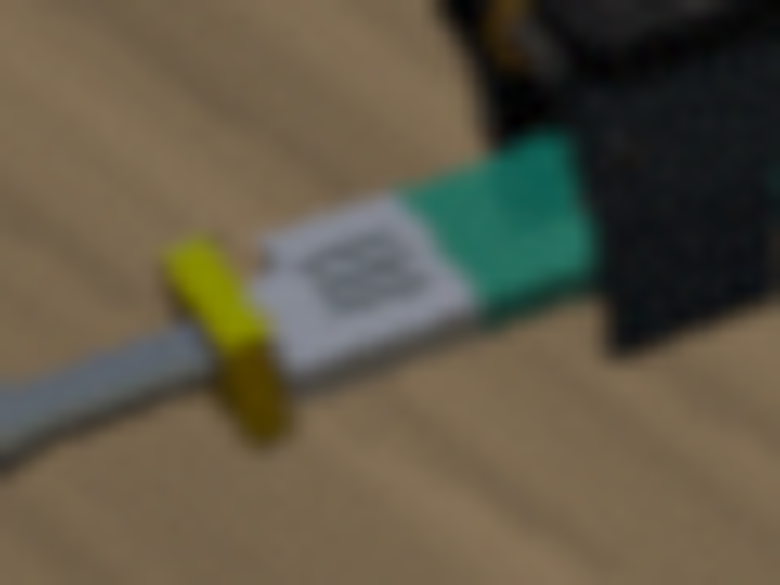

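The frosted end is flush against the stop at about (265,330). The stop has moved in by about 2.7 px (roughly 6 mm), the force is about 5 N, and everything is at rest.

```bash
python3 -c "from rig import *;print(sign_off())"
```

```text
the job is handed in; nothing more can be done
None
```

I handed the job in with the label-up coupon held level and square against the stop, pushed in about 6 mm at about 5 N; the sign-off returned no verdict.

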